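# Find the concealed catch of a battery bay by feel

## Robot

A 6-joint arm with a two-finger parallel gripper is mounted at the origin on a cart in front of the work surface, level with it; the furniture and walls round the work are solid. World frame = base frame: x ahead of the robot, y to its left, z up, the work surface at z = 0. Lengths are in mm, angles in rad, forces in N, time in s.
With the tool pointing down it reaches from about 250 to 775 mm from the base axis. Payload 4 kg.
Tool frame: the origin (TCP) lies at the very end of the fingers, on their centre line; the grasp point (between the pads) lies r.grip_depth behind it (r.grip_depth is the distance from the TCP to the grasp point, in mm); z points along the fingers, y is the line along which they close (so a half turn about z gives the same grasp; the last joint's range is limited). The gripper opens to 94 mm and grips with 3 to 60 N. Pads are 16 mm wide; open, the fingers measure 119 mm over their backs; the gripper's body (75 mm by 177 mm) begins 78 mm behind the grasp point.
Start: joints at [-1.266, 0.087, 1.371, -0, 1.684, -0.103], TCP at [218.125, -504.921, 166.306] pointing down, gripper open.
Joint ranges: [-3.1, 3.1], [-0.76, 2.03], [0.27, 2.55], [-1.08, 4.22], [0.17, 2.65], [-2.57, 2.57]. Speed limits (rad/s): [2.79, 2.79, 3.14, 3.14, 3.14, 3.14].

## Interface

Orientations are given as a unit quaternion [x, y, z, w].
In Python, from bench import telemetry, cams, r gives the robot as it stands. The module is installed in compiled form; this text tells all that it offers.
- The arm moves only by the tool play_rows, never from a script. Its argument "rows" is a list of rows, each a list of 7 numbers: the shift along the tool's x, y, z in mm, then the turn, a rotation vector about the tool's x, y, z in rad, then the opening in per cent of the stroke, from 0 (shut) to 100 (fully open). In form: [[x, y, z, rx, ry, rz, claw], ...]. A call has 1 to 8 rows; each row is the pose to reach, as a shift and turn from the pose commanded when the call began, along the tool's axes at that moment; what a row does not reach only later rows make up. A row lasts 1/8 s, in which the tool goes at most 62.5 mm and 10.7 degrees, less where a joint would pass 70% of its speed; a pose out of reach is approached as far as the arm can. A call with a gripper value outside its range is refused whole. The fingers move at their own pace and stop on an object; the grip force is fixed at half the most. Time passes only in rows, so rows that repeat a pose let the fingers close. It gives the time, the measured TCP pose, the force, the opening and the grip force at its end, in the units of the state.
- telemetry.get_obs(): the state, without advancing time (a new reading comes with each control period).
- cams.snapshot(name): name is "side" or "top" or "wrist"; returns the picture (420x560x3 uint8, red, green, blue); there is no depth.
- cams.camera_info(name): a dict with "camera_matrix" (3x3 intrinsics, pixels), "R" (3x3) and "t" (3): a world point X has camera coordinates R X + t. Camera axes: x right, y down, z forward; pixel columns grow to the right and rows downward; lengths in mm; the calibration is good to about 2 mm. A picture is of the moment at which its call begins: read the wrist's pose just before it. camera_info takes no time and is no camera call; for the wrist camera it gives the pose at the moment of the call.
- r.finish_job(): hands the job in; it is judged then, once.
The state is a dict: "time": time; "qpos": joint angles; "qd": joint speeds; "effort": joint torques, N m; "tool_pos": TCP position; "tool_rot": TCP orientation; "force": force on the tool from outside, world axes, zero at the start; "torque": the same for the moment, N m; "gripper_width": opening from 0.0 (shut) to 1.0 (fully open); "gripper_force": force on a finger pad.
Only numpy, scipy, OpenCV 4.12 (cv2) and the standard library are available. Lean on these libraries where they do the work, as an engineer would, in place of code of your own. Each camera call takes 0.05 s, during which the arm holds its last target. There are 200 camera calls.

## Task

One of the five identical beige plates along the grey unit's top is a concealed catch; the other four are rigid blanks. Feel along the plates with the fingertips, pressing each in turn until one gives, and push that one fully in, so that the battery flap swings open and stays open. Do not push or pry at the flap itself, and leave the loose tools and parts around the unit where they lie.

Things in the scene. Friction and masses are not known exactly. Their poses are not given: they have to be found in the camera images.
- unit: Grey instrument housing, 200 x 270 x 62 mm (x, y, z), fixed to the table. Origin at the centre of its underside, z up, +x towards the flap (roughly away from the robot), y along the row of beige plates.
- row (a point): Centre of the row of five identical beige plates, on the top face of the middle plate; axes as the unit's. Each plate is 54 mm (x) by 45 mm (y), centred at y = -92, -46, 0, 46 and 92 mm from here, its top 61 mm above the table, 1 mm below the rim. Any one of them, a different one each time and alike to the eye, is the catch; the rest are rigid.
- release (a joint): How far the catch plate is pushed in, m: 0 flush, 0.006 at its stop. It gives way at about 4 to 5 N, moves straight down and stays where it is left (no spring back). Through a linkage it lifts the flap in proportion.
- flap: Grey flap over the battery bay, 64 x 120 x 4 mm, flush with the unit's top when shut. Origin on its hinge line at the far (+x) edge, 87 mm from the unit's origin along the unit's +x and 60 mm up. It is moved only by the catch and stands about 0.7 rad (40 degrees) open with the catch fully in.
- flap_edge (a point): Middle of the flap's free edge, the one nearest the plates: 60 mm above the table when shut, about 102 mm with the flap fully open.
- meter: Yellow multimeter, 71 x 137 x 43 mm, loose at the unit's left (+y) side; bystander. Origin at the centre of its underside.
- spool: Spool of solder with black flanges, diameter 48 mm, 34 mm high, loose at the unit's right (-y) side; bystander. Origin at the centre of its underside.
- relay_box: Small clear-cased relay, 14 x 30 x 30 mm, loose at the unit's right side; bystander. Origin at the centre of its underside.
- driver: Blue screwdriver, 26 x 187 x 26 mm, lying loose in front of the unit (robot side), along the row of plates; bystander. Origin at the centre of its underside.

How it is judged:
By the outcome, as a careful person would: the job done as asked, in the order asked, and still so for the second after the job is handed in, with the robot touching nothing.
It also fails if it takes over 48 s, if anything falls off the work surface, if the arm or the gripper's body presses on something with over 40 N, if the wrist force passes 120 N, or if a joint passes its speed limit or range.

## Working session

There is one attempt and no reset: what is moved stays moved. The work goes in short steps, Python scripts to look and compute and a tool call to move; the robot and the scene stay as the last step left them, time stands still between calls to the robot, and variables do not carry over. Pictures are saved under pics/ and viewed, at most 10 in all, crops included, and the job is handed in when it is done.

Besides the shell and the picture viewer there is one more tool, called after "Emit:" by a JSON object that holds its "api" and its "payload". play_rows: Moves the arm, as the interface text tells. Its arguments: {"type":"object","properties":{"rows":{"type":"array"}},"required":["rows"]}

```bash
mkdir -p pics; python3 - <<'E'
from bench import telemetry,cams,r
import cv2,numpy as np
o=telemetry.get_obs();print(o['time'],o['tool_pos'],o['tool_rot'],o['force'],r.grip_depth,o['gripper_width'])
for n in('top','side'):
    im=cams.snapshot(n);cv2.imwrite(f'pics/{n}0.png',im[:,:,::-1]);i=cams.camera_info(n);np.savez(f'{n}.npz',**{k:np.array(v) for k,v in i.items()});print(n,(-np.array(i['R']).T@np.array(i['t'])).round())
E
```

```text
0.0 [ 217.92697586 -504.29881973  165.10647826] [ 9.79284480e-01  2.02486310e-01 -1.20588485e-04 -1.08942502e-03] [-0.55275644 -0.06052102 -0.27038695] 18.8 0.998333102062331
top [ 498.   25. 1099.]
side [ 148. -842.  484.]
```

View pics/top0.png

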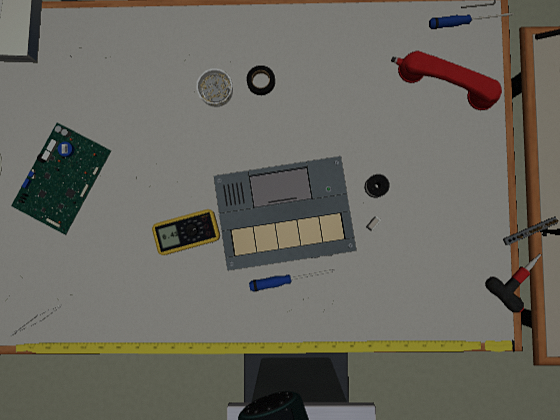

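View pics/side0.png

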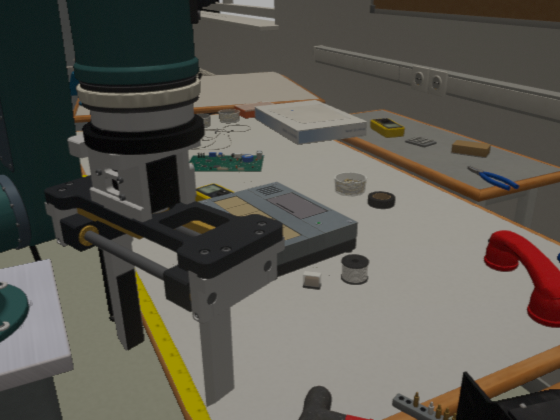

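```bash
cat > h.py <<'E'
import numpy as np,cv2
def ray(c,uv,z):
    R,t,K=c['R'],c['t'],c['camera_matrix']
    o=-R.T@t; d=R.T@np.linalg.inv(K)@np.array([*uv,1.]); return o+d*(z-o[2])/d[2]
def proj(c,X):
    p=c['camera_matrix']@(c['R']@np.array(X,float)+c['t']); return p[:2]/p[2]
E
python3 - <<'E'
from h import *
for n in('top','side'):
    c=np.load(n+'.npz'); im=cv2.imread(f'pics/{n}0.png'); hsv=cv2.cvtColor(im,cv2.COLOR_BGR2HSV)
    print(n,c['R'].round(2).tolist(),'tcp px',proj(c,[218,-505,165]).round())
    m=cv2.inRange(hsv,(14,40,120),(30,140,255)); m=cv2.morphologyEx(m,cv2.MORPH_CLOSE,np.ones((3,3)))
    cs,_=cv2.findContours(m,cv2.RETR_EXTERNAL,cv2.CHAIN_APPROX_SIMPLE)
    for k in sorted(cs,key=cv2.contourArea)[-3:]:
        rc=cv2.minAreaRect(k); b=cv2.boxPoints(rc)
        print(cv2.contourArea(k),b.round().tolist())
        P=np.array([ray(c,p,61) for p in b]);print(P.round(1).tolist(),P.mean(0).round(1),np.linalg.norm(P-np.roll(P,1,0),axis=1).round())
E
```

```text
top [[-0.01, -1.0, -0.02], [-1.0, 0.01, -0.07], [0.07, 0.02, -1.0]] tcp px [582. 396.]
0.0 [[496.0, 0.0], [496.0, 0.0], [496.0, 0.0], [496.0, 0.0]]
[[1008.0, -424.4, 61.0], [1008.0, -424.4, 61.0], [1008.0, -424.4, 61.0], [1008.0, -424.4, 61.0]] [1008.  -424.4   61. ] [0. 0. 0. 0.]
0.5 [[203.0, 98.0], [204.0, 97.0], [205.0, 98.0], [204.0, 99.0]]
[[806.6, 198.0, 61.0], [808.8, 195.8, 61.0], [807.7, 194.8, 61.0], [805.6, 196.9, 61.0]] [807.2 196.4  61. ] [2. 3. 2. 3.]
2611.5 [[231.0, 229.0], [340.0, 213.0], [344.0, 238.0], [235.0, 255.0]]
[[528.2, 139.3, 61.0], [560.4, -86.1, 61.0], [508.4, -93.1, 61.0], [476.2, 131.5, 61.0]] [518.3  22.9  61. ] [ 53. 228.  52. 227.]
side [[0.9, -0.44, -0.01], [-0.19, -0.36, -0.91], [0.4, 0.82, -0.41]] tcp px [177. 406.]
128.0 [[333.0, 140.0], [334.0, 138.0], [560.0, 243.0], [559.0, 245.0]]
[[918.8, 389.2, 61.0], [936.1, 410.5, 61.0], [932.1, -323.9, 61.0], [921.8, -329.6, 61.0]] [927.2  36.5  61. ] [719.  27. 734.  12.]
218.0 [[192.0, 79.0], [319.0, 72.0], [321.0, 102.0], [194.0, 110.0]]
[[876.0, 1518.6, 61.0], [1467.7, 1405.8, 61.0], [1138.5, 828.3, 61.0], [695.8, 940.6, 61.0]] [1044.5 1173.3   61. ] [605. 602. 665. 457.]
432.0 [[215.0, 203.0], [223.0, 189.0], [268.0, 216.0], [260.0, 230.0]]
[[471.5, 120.6, 61.0], [515.1, 186.7, 61.0], [540.7, 10.9, 61.0], [500.4, -38.3, 61.0]] [506.9  70.   61. ] [162.  79. 178.  64.]
```

The top view shows the row of plates as a clean rectangle, pixels (231,229) to (344,238). That measures 228 x 53 mm on the ground, as expected. It is centred at (518, 23) with yaw 0.142, and the flap is at about (280,187). The side view confirms the layout and that the path is clear. I'll go above the plate at y = -92 with the fingers closed.

Emit:
{"api": "play_rows", "payload": {"rows": [[230, -138, 20, 0, 0, 0.13, 0], [230, -138, 20, 0, 0, 0.13, 0], [230, -138, 20, 0, 0, 0.13, 0], [230, -138, 20, 0, 0, 0.13, 0], [460, -276, 50, 0, 0, 0.266, 0], [460, -276, 50, 0, 0, 0.266, 0], [460, -276, 50, 0, 0, 0.266, 0], [460, -276, 50, 0, 0, 0.266, 0]]}}

```text
time: 1.1
tool_pos: [509.1, -98.6, 119.9]
tool_rot: [0.997, 0.071, -0.0, 0.0]
force: [1.4, 0.2, -0.5]
gripper_width: 0.186
gripper_force: 0.0
```

Emit:
{"api": "play_rows", "payload": {"rows": [[0, 0, 0, 0, 0, 0, 0], [0, 0, 0, 0, 0, 0, 0]]}}

```text
time: 1.35
tool_pos: [507.9, -100.6, 120.0]
tool_rot: [0.997, 0.071, -0.001, 0.0]
force: [0.3, -0.6, 0.6]
gripper_width: 0.005
gripper_force: 0.0
```

Emit:
{"api": "play_rows", "payload": {"rows": [[28, -29, 20, 0, 0, 0, 0], [28, -29, 50, 0, 0, 0, 0], [28, -29, 53, 0, 0, 0, 0], [28, -29, 53, 0, 0, 0, 0]]}}

```text
time: 1.85
tool_pos: [531.9, -69.3, 68.2]
tool_rot: [0.998, 0.07, 0.0, 0.0]
force: [0.8, -0.1, -0.4]
gripper_width: 0.004
gripper_force: 0.0
```

```bash
python3 - <<'E'
from bench import cams
import cv2,numpy as np
a=[cv2.resize(cams.snapshot(n)[:,:,::-1],(400,300)) for n in('top','wrist')]
cv2.imwrite('pics/c1.png',np.hstack(a))
E
```

```text
(no output)
```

View pics/c1.png

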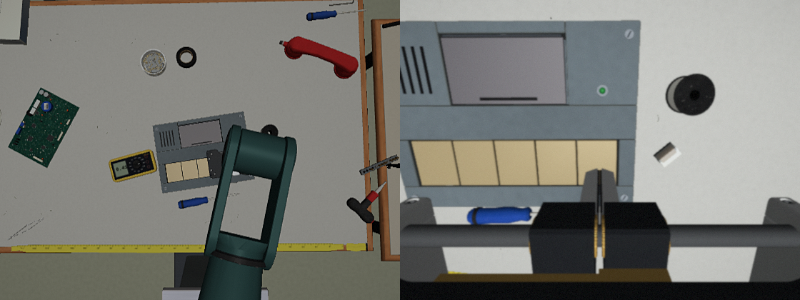

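The wrist view shows the closed fingertips at about (600,172), over the rightmost plate. The driver, relay and spool are clear. Pressing gently now.

Emit:
{"api": "play_rows", "payload": {"rows": [[0, 0, 5, 0, 0, 0, 0], [0, 0, 6, 0, 0, 0, 0], [0, 0, 7, 0, 0, 0, 0], [0, 0, 8, 0, 0, 0, 0], [0, 0, 8, 0, 0, 0, 0]]}}

```text
time: 2.58
tool_pos: [532.0, -67.8, 59.4]
tool_rot: [0.997, 0.071, -0.0, 0.0]
force: [0.1, -0.4, 0.2]
gripper_width: 0.009
gripper_force: 0.0
```

Emit:
{"api": "play_rows", "payload": {"rows": [[0, 0, 1, 0, 0, 0, 0], [0, 0, 1, 0, 0, 0, 0]]}}

```text
time: 2.82
tool_pos: [532.0, -67.8, 58.4]
tool_rot: [0.997, 0.071, -0.0, 0.0]
force: [0.5, -0.3, 1.0]
gripper_width: 0.005
gripper_force: 0.0
```

Emit:
{"api": "play_rows", "payload": {"rows": [[0, 0, 1, 0, 0, 0, 0], [0, 0, 1, 0, 0, 0, 0]]}}

```text
time: 3.08
tool_pos: [532.0, -67.8, 57.4]
tool_rot: [0.997, 0.071, -0.0, 0.0]
force: [-0.8, 0.3, 0.6]
gripper_width: 0.007
gripper_force: 0.0
```

Emit:
{"api": "play_rows", "payload": {"rows": [[0, 0, 1, 0, 0, 0, 0], [0, 0, 1, 0, 0, 0, 0]]}}

```text
time: 3.32
tool_pos: [532.0, -67.8, 56.4]
tool_rot: [0.997, 0.071, -0.0, -0.0]
force: [0.0, -0.7, -0.4]
gripper_width: 0.0
gripper_force: 0.0
```

```bash
python3 - <<'E'
from bench import cams
import cv2,numpy as np
s=cams.snapshot('side')[:,:,::-1][150:330,150:400]; w=cams.snapshot('wrist')[:,:,::-1][150:330,200:450]
cv2.imwrite('pics/c2.png',np.vstack([cv2.resize(x,None,fx=1.65,fy=1.65,interpolation=2) for x in(s,w)]))
E
```

```text
(no output)
```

View pics/c2.png

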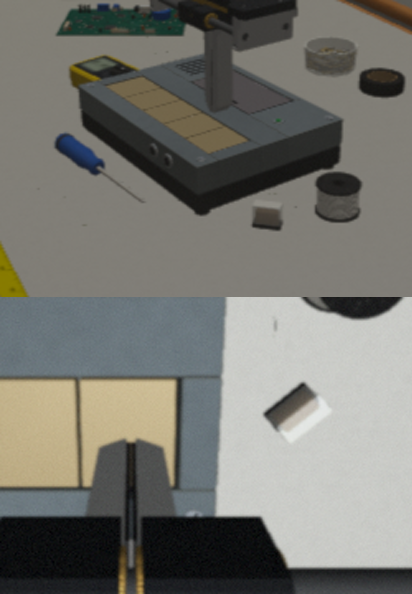

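```bash
python3 - <<'E'
from h import *
from bench import cams,telemetry
c=np.load('side.npz');t=np.load('top.npz')
for z in(56,61,100,120): print(z,proj(c,[532,-68,z]).round(1))
for y in (-92,92): print(y,proj(c,[518.3-.1417*y,22.9+.99*y,61]).round(1))
i=cams.camera_info('wrist');w={k:np.array(v) for k,v in i.items()}
print(proj(w,[532,-67.8,56.4]),(-w['R'].T@w['t']).round())
im=cams.snapshot('side');h=cv2.cvtColor(im,cv2.COLOR_RGB2HSV)
m=cv2.inRange(h,(10,50,90),(30,150,255));m[:180]=0;m[290:]=0
cs,_=cv2.findContours(cv2.morphologyEx(m,cv2.MORPH_CLOSE,np.ones((5,5))),0,2);k=max(cs,key=cv2.contourArea)
b=cv2.approxPolyDP(k,4,True)[:,0];print(b.tolist(),[ray(c,p,61).round().tolist() for p in b])
print(telemetry.get_obs()['tool_pos'])
E
```

```text
56 [282.6 235.1]
61 [282.5 232.6]
100 [282.3 212.8]
120 [282.2 202.3]
-92 [282.3 232.7]
92 [231.2 200.8]
[279.11085838 228.70433492] [608. -57. 274.]
[[220, 185], [232, 190], [233, 197], [214, 202], [275, 242], [299, 235]] [[517.0, 211.0, 61.0], [529.0, 170.0, 61.0], [516.0, 132.0, 61.0], [472.0, 125.0, 61.0], [504.0, -95.0, 61.0], [554.0, -90.0, 61.0]]
[532.06286028 -67.84194098  56.50572038]
```

```bash
python3 - <<'E'
from h import *
from bench import cams
c=np.load('side.npz');i=cams.camera_info('wrist');w={k:np.array(v,float) for k,v in i.items()}
for z in(56,80,90,100): print(z,proj(w,[532,-67.8,z]).round(1))
P=[x['camera_matrix']@np.c_[x['R'],x['t']] for x in(c,w)]
X=cv2.triangulatePoints(*P,np.array([282.,215]),np.array([279.,238]));print((X[:3]/X[3]).ravel())
a=cams.snapshot('side')[:,:,::-1][190:260,240:330];b=cams.snapshot('wrist')[:,:,::-1][190:260,230:320]
cv2.imwrite('pics/c3.png',np.hstack([cv2.resize(x,None,fx=4.4,fy=4.4) for x in(a,b)]))
E
```

```text
56 [279.1 228.5]
80 [279.1 239.8]
90 [279.2 245.3]
100 [279.2 251.3]
[534.50479146 -64.46349139  93.33135776]
```

View pics/c3.png

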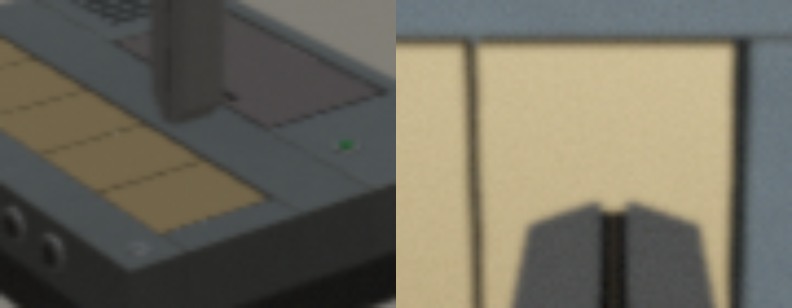

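The side crop shows the fingertip end at (282,217), about 35 mm above the plate, even though the TCP reads 56. The wrist crop shows the tip over the last plate at (279,237). I'll check the robot pose against the plates in the wrist view.

```bash
python3 - <<'E'
from h import *
from bench import cams,telemetry
i=cams.camera_info('wrist');w={k:np.array(v,float) for k,v in i.items()}
print('corner pred',proj(w,[560.4,-86.1,61]).round(1),'seen ~(308,199); plate width px pred', (proj(w,[554,-40.6,61])-proj(w,[560.4,-86.1,61])).round(1),'seen ~-61')
o=telemetry.get_obs();print(o['qpos'].round(3) if hasattr(o['qpos'],'round') else o['qpos'],o['effort'])
E
```

```text
corner pred [308.7 198.5] seen ~(308,199); plate width px pred [-61.5  -0.1] seen ~-61
[-0.232  0.105  1.572 -0.     1.465  1.196] [-1.18559903e-03 -3.35417461e+01 -2.90506446e+01  4.11004736e-02
 -6.29738532e-02  8.07574935e-06]
```

The robot pose matches the plates, so the fingers simply end about 35 mm short of the nominal TCP. I'll carry on down by feel.

Emit:
{"api": "play_rows", "payload": {"rows": [[0, 0, 8, 0, 0, 0, 0], [0, 0, 16, 0, 0, 0, 0], [0, 0, 22, 0, 0, 0, 0], [0, 0, 22, 0, 0, 0, 0]]}}

```text
time: 4.08
tool_pos: [531.3, -67.7, 33.4]
tool_rot: [0.997, 0.071, -0.001, -0.0]
force: [-0.9, 0.6, -0.0]
gripper_width: 0.003
gripper_force: 0.0
```

Emit:
{"api": "play_rows", "payload": {"rows": [[0, 0, 1, 0, 0, 0, 0], [0, 0, 2, 0, 0, 0, 0], [0, 0, 2, 0, 0, 0, 0]]}}

```text
time: 4.45
tool_pos: [532.2, -67.9, 32.6]
tool_rot: [0.997, 0.071, 0.0, 0.0]
force: [-0.3, 0.1, -0.2]
gripper_width: 0.004
gripper_force: 0.0
```

Emit:
{"api": "play_rows", "payload": {"rows": [[0, 0, 1, 0, 0, 0, 0], [0, 0, 2, 0, 0, 0, 0], [0, 0, 2, 0, 0, 0, 0]]}}

```text
time: 4.82
tool_pos: [531.9, -67.8, 30.3]
tool_rot: [0.997, 0.071, -0.0, 0.0]
force: [0.5, 0.1, 0.7]
gripper_width: 0.005
gripper_force: 0.0
```

Emit:
{"api": "play_rows", "payload": {"rows": [[0, 0, 1, 0, 0, 0, 0], [0, 0, 2, 0, 0, 0, 0], [0, 0, 2, 0, 0, 0, 0]]}}

```text
time: 5.2
tool_pos: [531.9, -67.8, 28.3]
tool_rot: [0.997, 0.071, -0.0, 0.0]
force: [-0.7, 1.2, -0.7]
gripper_width: 0.004
gripper_force: 0.0
```

```bash
python3 - <<'E'
from bench import cams
import cv2,numpy as np
a=cams.snapshot('side')[:,:,::-1][170:270,220:350];b=cams.snapshot('wrist')[:,:,::-1][170:270,215:345]
cv2.imwrite('pics/c4.png',np.hstack([cv2.resize(x,None,fx=3,fy=3) for x in(a,b)]))
E
```

```text
(no output)
```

View pics/c4.png

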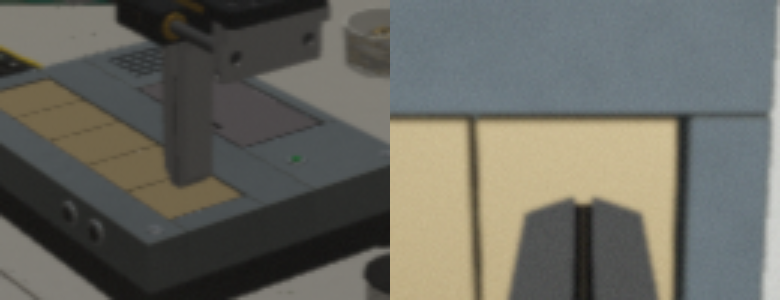

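The side crop now shows the tip at (283,232), practically on the last plate. I'll step down 1 mm at a time.

Emit:
{"api": "play_rows", "payload": {"rows": [[0, 0, 1, 0, 0, 0, 0], [0, 0, 1, 0, 0, 0, 0]]}}

```text
time: 5.55
tool_pos: [531.9, -67.8, 27.4]
tool_rot: [0.997, 0.071, -0.0, 0.0]
force: [-1.5, 0.1, 0.1]
gripper_width: 0.006
gripper_force: 0.0
```

Emit:
{"api": "play_rows", "payload": {"rows": [[0, 0, 1, 0, 0, 0, 0], [0, 0, 1, 0, 0, 0, 0]]}}

```text
time: 5.8
tool_pos: [532.0, -67.8, 26.4]
tool_rot: [0.997, 0.071, -0.0, 0.0]
force: [0.7, 0.2, -0.6]
gripper_width: 0.004
gripper_force: 0.0
```

Emit:
{"api": "play_rows", "payload": {"rows": [[0, 0, 1, 0, 0, 0, 0], [0, 0, 1, 0, 0, 0, 0]]}}

```text
time: 6.05
tool_pos: [532.0, -67.8, 25.4]
tool_rot: [0.997, 0.071, -0.0, 0.0]
force: [-0.7, 0.4, 0.4]
gripper_width: 0.003
gripper_force: 0.0
```

Emit:
{"api": "play_rows", "payload": {"rows": [[0, 0, 1, 0, 0, 0, 0], [0, 0, 1, 0, 0, 0, 0]]}}

```text
time: 6.3
tool_pos: [531.9, -67.8, 24.4]
tool_rot: [0.997, 0.071, -0.0, 0.0]
force: [-0.1, 0.9, -0.1]
gripper_width: 0.005
gripper_force: 0.0
```

Emit:
{"api": "play_rows", "payload": {"rows": [[0, 0, 1, 0, 0, 0, 0], [0, 0, 1, 0, 0, 0, 0]]}}

```text
time: 6.55
tool_pos: [532.0, -67.8, 23.4]
tool_rot: [0.997, 0.071, -0.0, -0.0]
force: [-0.1, 0.1, -0.6]
gripper_width: 0.006
gripper_force: 0.0
```

Emit:
{"api": "play_rows", "payload": {"rows": [[0, 0, 1, 0, 0, 0, 0], [0, 0, 1, 0, 0, 0, 0]]}}

```text
time: 6.8
tool_pos: [532.0, -67.8, 22.4]
tool_rot: [0.997, 0.071, -0.0, 0.0]
force: [0.1, -0.2, -0.4]
gripper_width: 0.007
gripper_force: 0.0
```

Emit:
{"api": "play_rows", "payload": {"rows": [[0, 0, 1, 0, 0, 0, 0], [0, 0, 1, 0, 0, 0, 0]]}}

```text
time: 7.05
tool_pos: [532.2, -67.9, 22.1]
tool_rot: [0.997, 0.071, 0.0, 0.0]
force: [-1.2, 0.1, 4.2]
gripper_width: 0.005
gripper_force: 1.8
```

Emit:
{"api": "play_rows", "payload": {"rows": [[0, 0, 1, 0, 0, 0, 0], [0, 0, 1, 0, 0, 0, 0]]}}

```text
time: 7.3
tool_pos: [532.2, -67.9, 22.1]
tool_rot: [0.997, 0.071, 0.0, 0.0]
force: [-3.4, 0.2, 8.5]
gripper_width: 0.003
gripper_force: 4.0
```

```bash
python3 - <<'E'
from bench import cams
import cv2,numpy as np
a=cams.snapshot('side')[:,:,::-1][170:270,220:350];b=cams.snapshot('wrist')[:,:,::-1][170:270,215:345]
cv2.imwrite('pics/c5.png',np.hstack([cv2.resize(x,None,fx=3,fy=3) for x in(a,b)]))
E
```

```text
(no output)
```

View pics/c5.png

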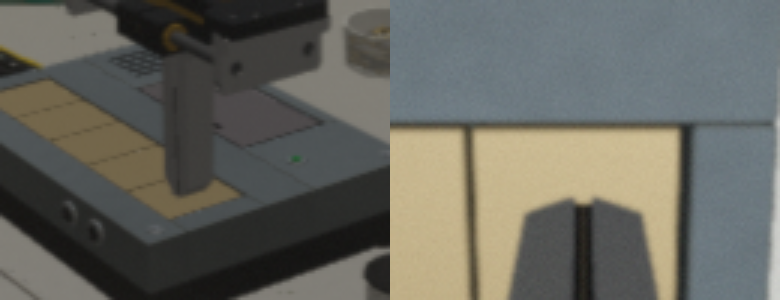

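Contact comes at TCP z = 22.1, and 8.5 N gives no movement, so this plate is rigid. Moving to the next one.

Emit:
{"api": "play_rows", "payload": {"rows": [[0, 0, -8, 0, 0, 0, 0], [0, -46, -8, 0, 0, 0, 0], [0, -46, -8, 0, 0, 0, 0], [0, -46, -4, 0, 0, 0, 0], [0, -46, -2, 0, 0, 0, 0], [0, -46, -1, 0, 0, 0, 0], [0, -46, 0, 0, 0, 0, 0], [0, -46, 0, 0, 0, 0, 0]]}}

```text
time: 8.4
tool_pos: [525.5, -23.1, 22.0]
tool_rot: [0.998, 0.07, -0.0, 0.0]
force: [-3.5, -0.2, 8.2]
gripper_width: 0.007
gripper_force: 4.1
```

Rigid. Next.

Emit:
{"api": "play_rows", "payload": {"rows": [[0, 0, -8, 0, 0, 0, 0], [0, -46, -8, 0, 0, 0, 0], [0, -46, -8, 0, 0, 0, 0], [0, -46, -4, 0, 0, 0, 0], [0, -46, -2, 0, 0, 0, 0], [0, -46, -1, 0, 0, 0, 0], [0, -46, 0, 0, 0, 0, 0], [0, -46, 0, 0, 0, 0, 0]]}}

```text
time: 9.4
tool_pos: [519.0, 22.3, 22.0]
tool_rot: [0.998, 0.07, -0.0, 0.0]
force: [-4.1, -0.6, 9.1]
gripper_width: 0.008
gripper_force: 4.1
```

Emit:
{"api": "play_rows", "payload": {"rows": [[0, 0, -8, 0, 0, 0, 0], [0, -46, -8, 0, 0, 0, 0], [0, -46, -8, 0, 0, 0, 0], [0, -46, -4, 0, 0, 0, 0], [0, -46, -2, 0, 0, 0, 0], [0, -46, -1, 0, 0, 0, 0], [0, -46, 0, 0, 0, 0, 0], [0, -46, 0, 0, 0, 0, 0]]}}

```text
time: 10.4
tool_pos: [512.5, 67.9, 22.0]
tool_rot: [0.998, 0.07, -0.0, 0.0]
force: [-3.4, -1.2, 8.1]
gripper_width: 0.006
gripper_force: 4.1
```

Emit:
{"api": "play_rows", "payload": {"rows": [[0, 0, -8, 0, 0, 0, 0], [0, -46, -8, 0, 0, 0, 0], [0, -46, -8, 0, 0, 0, 0], [0, -46, -4, 0, 0, 0, 0], [0, -46, -2, 0, 0, 0, 0], [0, -46, -1, 0, 0, 0, 0], [0, -46, 0, 0, 0, 0, 0], [0, -46, 0, 0, 0, 0, 0]]}}

```text
time: 11.4
tool_pos: [506.0, 113.4, 20.7]
tool_rot: [0.998, 0.071, -0.0, 0.001]
force: [-2.0, -3.5, 5.4]
gripper_width: 0.004
gripper_force: 2.1
```

This one gives: z is 20.7 at about 5 N. Pushing it to its stop.

Emit:
{"api": "play_rows", "payload": {"rows": [[0, 0, 1, 0, 0, 0, 0], [0, 0, 2, 0, 0, 0, 0], [0, 0, 3, 0, 0, 0, 0], [0, 0, 4, 0, 0, 0, 0], [0, 0, 5, 0, 0, 0, 0], [0, 0, 5, 0, 0, 0, 0]]}}

```text
time: 12.15
tool_pos: [506.4, 114.2, 16.0]
tool_rot: [0.997, 0.071, 0.0, 0.0]
force: [-2.6, -4.3, 5.4]
gripper_width: 0.006
gripper_force: 3.1
```

Emit:
{"api": "play_rows", "payload": {"rows": [[0, 0, 1, 0, 0, 0, 0], [0, 0, 2, 0, 0, 0, 0], [0, 0, 2, 0, 0, 0, 0]]}}

```text
time: 12.52
tool_pos: [506.5, 114.2, 16.0]
tool_rot: [0.997, 0.071, 0.001, 0.0]
force: [-4.7, -3.5, 14.8]
gripper_width: 0.008
gripper_force: 7.1
```

It is firmly at its stop: 6 mm of travel, then 14.8 N with no more movement. Retreating straight up.

Emit:
{"api": "play_rows", "payload": {"rows": [[0, 0, -5, 0, 0, 0, 0], [0, 0, -20, 0, 0, 0, 0], [0, 0, -60, 0, 0, 0, 0], [0, 0, -110, 0, 0, 0, 0], [0, 0, -150, 0, 0, 0, 0], [-60, 0, -150, 0, 0, 0, 0], [-60, 0, -150, 0, 0, 0, 0], [-60, 0, -150, 0, 0, 0, 0]]}}

```text
time: 13.52
tool_pos: [447.1, 106.3, 163.8]
tool_rot: [0.997, 0.071, 0.001, -0.0]
force: [-0.3, 0.8, -0.7]
gripper_width: 0.005
gripper_force: 0.0
```

```bash
python3 - <<'E'
from bench import cams
import cv2,numpy as np
a=[cv2.resize(cams.snapshot(n)[:,:,::-1],(400,300)) for n in('side','wrist')]
cv2.imwrite('pics/c6.png',np.hstack(a))
E
```

```text
(no output)
```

View pics/c6.png

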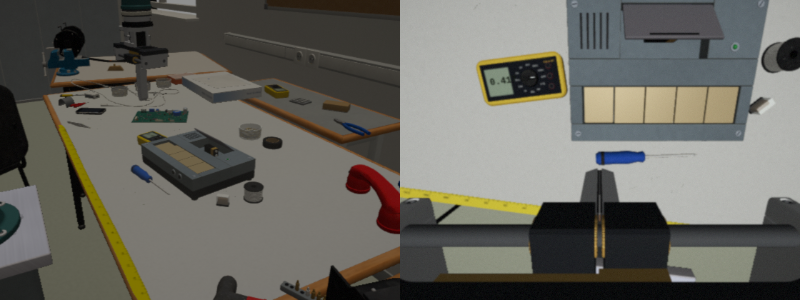

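The flap stands open (wrist view about (670,25), with the bay showing in the side view at (212,150)). The multimeter, driver, relay and spool are where they were, and the arm is clear.

```bash
python3 -c "
from bench import r
print(r.finish_job())"
```

```text
the job is handed in; nothing more can be done
None
```

The catch was the leftmost plate (y = +92 mm): I pushed it 6 mm to its stop, the flap stands open, the loose items look undisturbed, and the job was handed in about 14 s into the 48 s limit.

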